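# Raise the test-fixture shield to its marker

### The arm

A 7-joint arm with a two-finger parallel gripper is mounted at the origin on the work surface. World frame = base frame: x ahead of the robot, y to its left, z up, the work surface at z = 0. Lengths are in mm, angles in rad, forces in N, time in s.
With the tool pointing down it reaches from about 350 to 900 mm from the base axis. Payload 8.1 kg.
Tool frame: the origin (TCP) lies at the very end of the fingers, on their centre line; the grasp point (between the pads) lies 19 mm behind it; z points along the fingers, y is the direction in which the jaws open and shut (so a half turn about z gives the same grasp; the last joint's range is limited). The gripper opens to 85 mm and grips with 20 to 120 N. Pads are 22 mm wide; open, the fingers measure 114 mm over their backs; the gripper's body (76 mm by 85 mm) begins 54 mm behind the grasp point. The pads swing forward as they close: fully open they stand 13 mm farther back than shut.
Start: joints at [-1.375, 0.434, 0.025, 1.573, -0.012, 1.134, -0.075], TCP at [184.011, 597.312, 231.323] pointing down, gripper open.
Joint ranges: [-2.62, 2.62], [-0.44, 2.09], [-1.27, 1.32], [0.08, 2.57], [-1.32, 4.46], [0.12, 2], [-2.74, 2.74]. Speed limits (rad/s): [2.22, 2.22, 3.01, 3.01, 3.14, 3.14, 3.14].

### API

Orientations are given as a rotation vector (axis times angle).
In Python, from plant import robot gives the robot as it stands.
- The arm moves only by the shell command python3 -m jog 'ROWS' [OPENING]. ROWS is JSON, a list that holds one entry, the list of rows, each a list of 6 numbers: the shift along the tool's x, y, z each as a share of 20 cm, from -1 to 1, then the turn, a rotation vector about the tool's x, y, z each as a share of 5 degrees, from -1 to 1. A call has 1 to 10 rows; each row shifts and turns the commanded pose from where the row before left it, along the tool's axes as they then stand; what a row does not reach is not made up. A row lasts 1/8 s, in which the tool goes at most 62.5 mm and 10.7 degrees, less where a joint would pass 70% of its speed; a pose out of reach is approached as far as the arm can. A call with a number of a shift or a turn outside -1 to 1 is refused whole. A call with a gripper value outside its range is refused whole. OPENING is the opening, from 0 (shut) to 1 (fully open), set as the call begins (- or left out, the last holds). The fingers move at their own pace and stop on an object; the grip force is fixed at half the most. Time passes only in rows, so rows that do not move let the fingers close. It gives the time, the measured TCP pose, the force and the opening at its end, in the units of the state.
- robot.get_obs(): the state, without advancing time (a new reading comes with each control period).
- robot.read_camera(name): name is "scene" or "top"; returns the picture (420x560x3 uint8, blue, green, red); there is no depth.
- robot.calibration(name): a dict with "fx", "fy", "cx", "cy" (pixels), "k1" (the pictures are not rectified: a ray, as slopes to the right and down, at radius r is drawn at 1 + k1 r^2 times it, then the intrinsics apply), "world_from_camera" (4x4, takes a point from camera to world coordinates). Camera axes: x right, y down, z forward; pixel columns grow to the right and rows downward; lengths in mm; the calibration is good to about 2 mm. A picture is of the moment at which its call begins. calibration takes no time and is no camera call.
- robot.sign_off(): hands the job in, once; it reports no verdict.
The state is a dict: "t": time; "joint_positions": joint angles; "dq": joint speeds; "effort": joint torques, N m; "tcp_pos": TCP position; "tcp_rot": TCP orientation; "force": force on the tool from outside, world axes, zero at the start; "ft_torque": the same for the moment, N m; "gripper_width": finger opening in mm.
Only numpy, scipy, OpenCV 4.12 (cv2) and the standard library are available. Lean on these libraries where they do the work, as an engineer would, in place of code of your own. Each camera call takes 0.05 s, during which the arm holds its last target.

### The job

The clear counterbalanced shield on the front of the test fixture is almost shut. With your fingertips under its lip, push the shield up until the lip is level with the double-pointed marker on one of the uprights, then take your hand away and leave it standing there. Push only from beneath: do not pinch the lip or touch the ribbed strip on top of it, and leave the mug, the bottle and the spool where they stand.

Things in the scene. Friction and masses are not known exactly. Their poses are not given: they have to be found in the camera images.
- fixture: Fixed test fixture: grey deck 260 mm deep (x), 400 mm wide (y), top 90 mm above the bench, holding a circuit board; two 25 mm square uprights at x = -117, y = +-187 mm carry a crossbar 465 to 490 mm up. Origin: centre of underside, on the bench; x points from its front (robot's side, deck face at x = -130) to its back, y to its left, z up. Place and yaw vary.
- shield (a joint): How far (m) the clear shield, 330 mm wide, 160 mm high, in front of the uprights (plane x = -134 mm of the fixture), is slid straight up; 0 is shut, 0.19 the upper stop. Counterbalanced: about 2 to 5 N moves it up, and it stays at whatever height it is left.
- lip (a point): The shield's lip: aluminium ledge 240 mm long (y), 8 mm thick, jutting 45 mm from the shield's lower edge towards the robot. Origin: middle of its front edge, half-way up its thickness (underside 4 mm lower), at x = -182 mm of the fixture; axes as the fixture's. Rises with the shield; shut, its origin is 104 mm above the bench. Below it, in front of the deck, is free space.
- lip_strip (a point): Black ribbed rubber strip 30 mm by 236 mm, 4 mm thick, on top of the lip, set back 10 mm from the lip's front edge; not to be touched. Origin: centre of its upper face.
- marker: Black fixed height marker: 37 mm square collar, 20 mm high, round one upright (left or right varies), with slim points to both sides, tips 58 mm from its centre. Origin: its centre, level with both tips, 0.19 to 0.255 m above the bench: the height to which the lip's origin must come. The plain 34 mm high collar on the other upright means nothing.
- mug: White mug, 76 mm across, 90 mm high, standing loose to one side in front of the fixture. Origin: centre of its underside.
- bottle: White bottle with black cap, 48 mm across, 110 mm high, standing loose. Origin: centre of its underside.
- spool: Grey flanged spool, 60 mm across, 50 mm high, standing loose on its end. Origin: centre of its underside.

How it is judged (in metres and radians):
On the way, in this order (a step that is already met when the one before it is completed fails the run):
1. the fingers push against the lip, the shield still well below the marker (contact force between the fingers and shield_c3 above 0.5 N and z of lip in the frame of marker below -0.02 m), for 0.1 s.
2. the lip is level with the marker (z of lip in the frame of marker between -0.008 and 0.008 m), for 0.2 s.
At the end, for the whole second after the job is handed in: The lip stands at the height of the marker's points, within 8 mm up or down, at rest, with the robot clear of it (all of step 2 and velocity of joint shield between -0.005 and 0.005 m/s); the robot touches nothing.
It fails at once if the strip on top of the lip is touched (lip pinched or pushed down) (contact force between any of the fingers, the arm and shield_c4 above 0.5 N).
It fails at once if the mug, bottle or spool is moved by more than 15 mm (distance of any of mug, bottle, spool from where it was at the start of the episode above 0.015 m).
It also fails if it takes over 40 s, if anything falls off the work surface, if the arm or the gripper's body presses on something with over 40 N, if the wrist force passes 120 N, or if a joint passes its speed limit or range.

## Working session

There is one attempt and no reset: what is moved stays moved. The work goes in short steps, Python scripts to look and compute and a shell command to move; the robot and the scene stay as the last step left them, time stands still between calls to the robot, and variables do not carry over. Pictures are saved under pics/ and viewed, and the job is handed in when it is done.

```bash
mkdir -p pics; ls
python3 - <<'E'
from plant import robot
import cv2,numpy as np
np.set_printoptions(precision=4,suppress=True)
for n in("scene","top"):
    cv2.imwrite(f"pics/{n}0.png",robot.read_camera(n)); c=robot.calibration(n); print(n,c)
print(robot.get_obs())
E
```

```text
pics
scene {'fx': 398.4287211197256, 'fy': 398.4287211197256, 'cx': 284.1303304566289, 'cy': 207.65016378819908, 'k1': -0.0781355646657718, 'world_from_camera': array([[   0.7857,    0.3962,   -0.4751, 1087.029 ],
       [   0.6184,   -0.4834,    0.6196, -606.8058],
       [   0.0158,   -0.7806,   -0.6248,  787.3582],
       [   0.    ,    0.    ,    0.    ,    1.    ]])}
top {'fx': 398.15846467399814, 'fy': 398.15846467399814, 'cx': 280.97529966824214, 'cy': 206.66882185825952, 'k1': 0.014902395765670411, 'world_from_camera': array([[   0.0748,   -0.9696,    0.2328,  369.6794],
       [  -0.9972,   -0.0716,    0.0223,   15.6029],
       [  -0.0049,   -0.2338,   -0.9723, 1150.5147],
       [   0.    ,    0.    ,    0.    ,    1.    ]])}
{'t': 0.1, 'joint_positions': array([-1.3746,  0.4352,  0.025 ,  1.574 , -0.0116,  1.134 , -0.0751]), 'dq': array([ 0.0021, -0.0034, -0.0003, -0.0025, -0.0006,  0.0002, -0.0004]), 'effort': array([  0.0032, -67.176 ,   1.0285, -31.6904,   0.0159,   0.0072,
        -0.    ]), 'tcp_pos': array([183.8918, 596.8703, 230.6037]), 'tcp_rot': array([-0.4677, -3.1065,  0.0022]), 'force': array([-0.399 ,  0.2959,  0.5109]), 'ft_torque': array([-0.0291,  0.0455,  0.0485]), 'gripper_width': 85.15425233226343}
```

View pics/scene0.png

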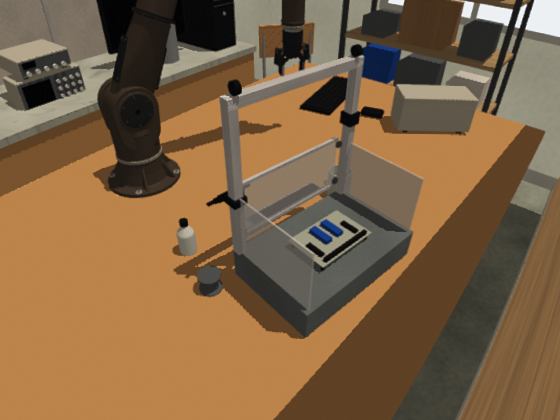

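View pics/top0.png

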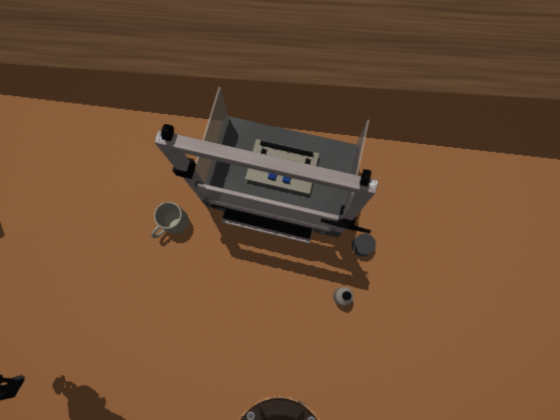

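The scene view shows the pointed marker on the near upright, around (222,199), and the plain collar on the far upright at (350,118). The top view shows the strip around (268,224), the mug at (169,218), the spool at (364,244) and the bottle at (345,296). I'll enlarge the important areas.

Run:
```python
import cv2
a=cv2.imread("pics/scene0.png");b=cv2.imread("pics/top0.png")
cv2.imwrite("pics/s1.png",cv2.resize(a[170:240,190:290],None,fx=8,fy=8,interpolation=cv2.INTER_CUBIC))
cv2.imwrite("pics/t1.png",cv2.resize(b[110:260,150:390],None,fx=3.3,fy=3.3,interpolation=cv2.INTER_CUBIC))
```

```text
(no output)
```

View pics/s1.png

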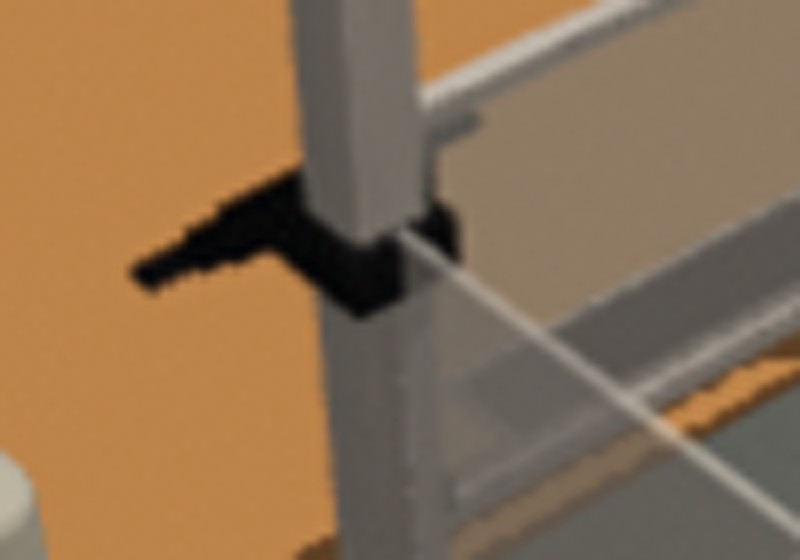

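View pics/t1.png

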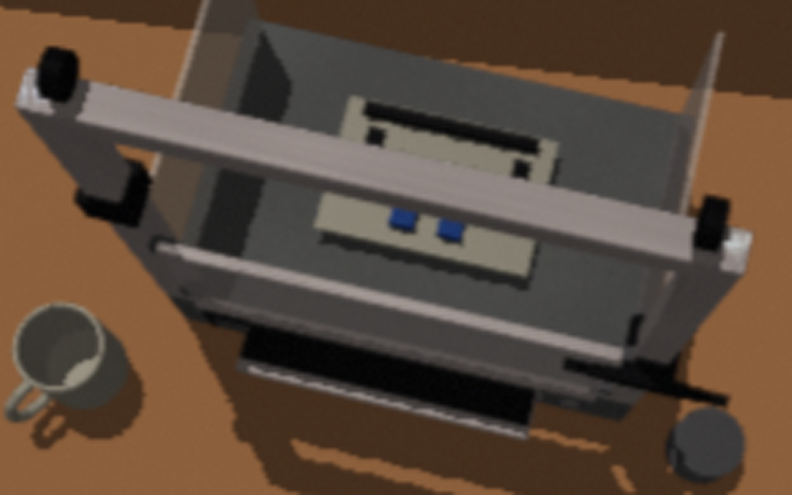

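Run:
```python
import cv2
a=cv2.imread("pics/scene0.png");b=cv2.imread("pics/top0.png")
cv2.imwrite("pics/s2.png",cv2.resize(a[180:320,220:420],None,fx=4,fy=4,interpolation=cv2.INTER_CUBIC))
cv2.imwrite("pics/s3.png",cv2.resize(a[40:200,220:420],None,fx=3.7,fy=3.7,interpolation=cv2.INTER_CUBIC))
cv2.imwrite("pics/t2.png",cv2.resize(b[180:260,200:400],None,fx=4,fy=4,interpolation=cv2.INTER_CUBIC))
```

```text
(no output)
```

View pics/s2.png

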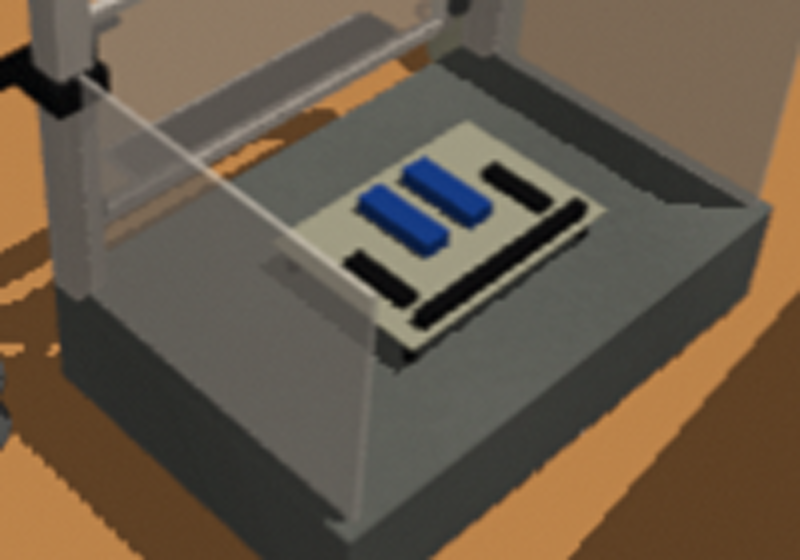

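View pics/s3.png

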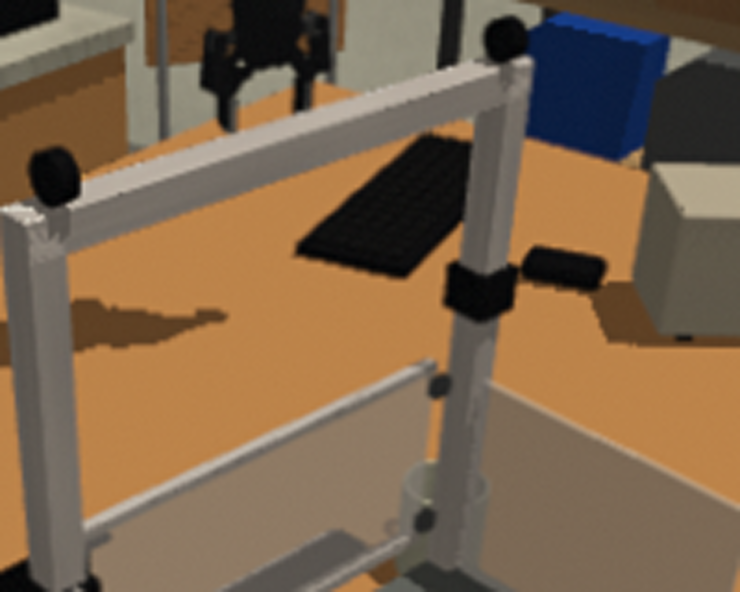

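View pics/t2.png

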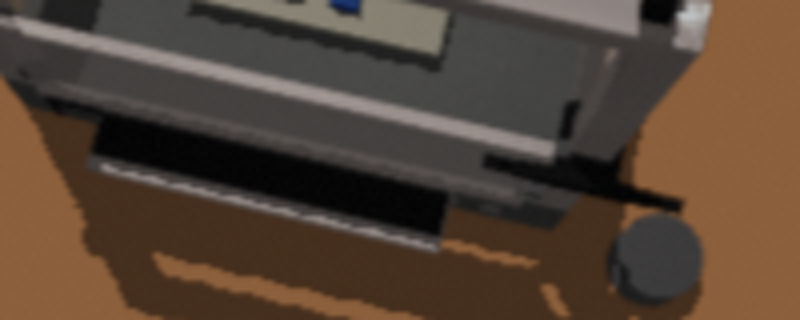

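```bash
cat > h.py <<'E'
from plant import robot
import cv2,numpy as np
from scipy.optimize import least_squares
np.set_printoptions(precision=2,suppress=True)
C={n:robot.calibration(n) for n in("scene","top")}
def ray(n,p):
    c=C[n];M=c['world_from_camera']
    K=np.array([[c['fx'],0,c['cx']],[0,c['fy'],c['cy']],[0,0,1]])
    u=cv2.undistortPoints(np.array([[p]],float),K,np.array([c['k1'],0,0,0,0]))[0,0]
    d=M[:3,:3]@np.r_[u,1];return M[:3,3],d/np.linalg.norm(d)
def onz(n,p,z):
    o,d=ray(n,p);return o+d*(z-o[2])/d[2]
def proj(n,P):
    c=C[n];M=c['world_from_camera'];q=M[:3,:3].T@(np.array(P)-M[:3,3]);u=q[:2]/q[2];u=u*(1+c['k1']*u@u)
    return np.array([c['fx']*u[0]+c['cx'],c['fy']*u[1]+c['cy']])
def tri(a,b):
    (o,d),(p,e)=ray(*a),ray(*b)
    s=np.linalg.lstsq(np.c_[d,-e],p-o,rcond=None)[0]
    A,B=o+d*s[0],p+e*s[1];return (A+B)/2,np.linalg.norm(A-B)
def onplane(n,p,F,x): # fixture plane x
    o,d=ray(n,p);nn=F[:3,0];return o+d*((x-nn@(F[:3,3]-0)*0) - nn@(o-F[:3,3]))/(nn@d)
def fx(q):
    F=np.eye(4);c,s=np.cos(q[2]),np.sin(q[2]);F[:2,:2]=[[c,-s],[s,c]];F[:2,3]=q[:2];return F
E
cat > m.py <<'E'
from h import *
obs=[("scene",(412.5,232),(130,200,90)),("scene",(307.5,315),(130,-200,90)),("scene",(233.8,252),(-130,-200,90)),
("top",(229.4,116.7),(130,200,90)),("top",(339.4,236.7),(-130,-200,90))]
for n,p,l in obs: print(n,l,onz(n,p,90))
r=least_squares(lambda q:np.concatenate([(proj(n,(fx(q)@np.r_[l,1])[:3])-p) for n,p,l in obs]),[600,0,-.15])
print(r.x,r.fun); F=fx(r.x); np.save("F.npy",r.x)
Fi=np.linalg.inv(F)
m,e=tri(("scene",(206.9,204.4)),("top",(370,231.5)));print("tip",m,e,Fi@np.r_[m,1])
for h in(190,200,210,220,230,240,255):print(h,proj("scene",(F@[-117,-245,h,1])[:3]),proj("top",(F@[-117,-245,h,1])[:3]))
for n,p in(("scene",(207,204)),("scene",(240.5,198.5)),("scene",(313.5,254.5))):
    x=-117 if p[0]<210 else -134
    P=onplane(n,p,F,x);print("plane",P,Fi@np.r_[P,1])
for p in((223,221),(309,241.8)):
    for z in (104,115,125): print("lip",p,z,Fi@np.r_[onz("top",p,z),1])
print("mug",onz("top",(169,216),90),"spool",onz("top",(365,244),50),"bottle",onz("top",(346,296),110))
E
python3 m.py
```

```text
scene (130, 200, 90) [883.03 218.95  90.  ]
scene (130, -200, 90) [ 818.8  -168.56   90.  ]
scene (-130, -200, 90) [ 568.94 -130.73   90.  ]
top (130, 200, 90) [879.84 208.92  90.  ]
top (-130, -200, 90) [ 552.41 -122.91   90.  ]
[722.31  46.48  -0.17] [ 0.96 -0.13 -2.35  0.62 -1.95 -2.25 -3.99 -1.87  2.04 -2.56]
tip [ 541.79 -171.48  250.16] 0.7468238416022779 [-140.23 -245.83  250.16    1.  ]
190 [215.96 230.23] [366.41 226.7 ]
200 [215.55 226.88] [367.25 225.94]
210 [215.13 223.48] [368.11 225.16]
220 [214.7  220.03] [368.99 224.36]
230 [214.27 216.53] [369.88 223.55]
240 [213.84 212.97] [370.79 222.72]
255 [213.17 207.55] [372.2  221.45]
plane [ 562.47 -188.05  271.6 ] [-117.   -258.58  271.6     1.  ]
plane [562.53 -89.12 227.67] [-134.   -161.13  227.67    1.  ]
plane [ 609.25  177.77 -135.55] [-134.    109.82 -135.55    1.  ]
lip (223, 221) 104 [-175.64  116.63  104.      1.  ]
lip (223, 221) 115 [-177.39  114.44  115.      1.  ]
lip (223, 221) 125 [-178.98  112.46  125.      1.  ]
lip (309, 241.8) 104 [-173.85 -119.77  104.      1.  ]
lip (309, 241.8) 115 [-175.62 -119.47  115.      1.  ]
lip (309, 241.8) 125 [-177.23 -119.2   125.      1.  ]
mug [575.07 342.24  90.  ] spool [ 544.13 -199.7    50.  ] bottle [ 397.81 -143.13  110.  ]
```

Run:
```python
import cv2
a=cv2.imread("pics/scene0.png");b=cv2.imread("pics/top0.png")
A=cv2.resize(a[80:130,210:270],None,fx=8,fy=8,interpolation=cv2.INTER_CUBIC)
B=cv2.resize(b[165:235,310:390],None,fx=8,fy=8,interpolation=cv2.INTER_CUBIC)
cv2.imwrite("pics/s4.png",A);cv2.imwrite("pics/t4.png",cv2.convertScaleAbs(B,alpha=1.6))
cv2.imwrite("pics/t5.png",cv2.convertScaleAbs(cv2.resize(b[80:240,150:230],None,fx=3.7*2,fy=3.7,interpolation=cv2.INTER_CUBIC),alpha=1.6))
```

```text
(no output)
```

View pics/s4.png

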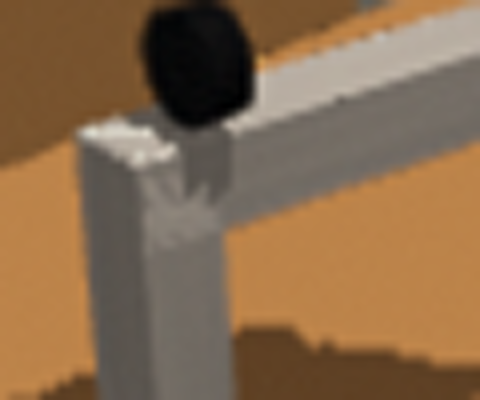

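View pics/t4.png

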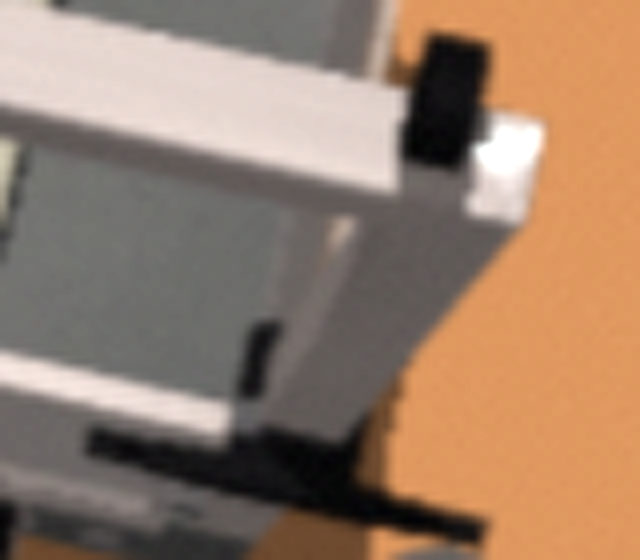

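```bash
cat > m2.py <<'E'
from h import *
print(tri(("scene",(220,96.6)),("top",(375.2,192.5))),tri(("scene",(227.75,100.6)),("top",(377.9,180.6))))
obs=[("scene",(412.5,232),(130,200,90)),("scene",(307.5,315),(130,-200,90)),
("scene",(220,96.6),(-129.5,-199.5,490)),("scene",(227.75,100.6),(-104.5,-199.5,490)),
("top",(375.2,192.5),(-129.5,-199.5,490)),("top",(377.9,180.6),(-104.5,-199.5,490))]
for k in(0,1):
  r=least_squares(lambda q:np.concatenate([(proj(n,(fx(q)@np.r_[l,1])[:3])-p) for n,p,l in obs]),[600,0,-.15])
  print(r.x,r.fun)
F=fx(r.x); np.save("F.npy",r.x)
Fi=np.linalg.inv(F)
m,e=tri(("scene",(206.9,204.4)),("top",(370.3,231.3)));print("tip",m,e,Fi@np.r_[m,1])
for x in(-140,-137): P=onplane("scene",(206.9,204.4),F,x);print("tip plane",Fi@np.r_[P,1]); 
P=onplane("scene",(240.5,198.5),F,-134);print("shield top right corner",Fi@np.r_[P,1])
for p in((223,221),(309,241.8)):
    for z in (104,115,125): print("lip",p,z,Fi@np.r_[onz("top",p,z),1])
for y in(-120,0,120):print("lip front world if z=115",F@[-182,y,115,1],proj("top",(F@[-182,y,115,1])[:3]))
E
python3 m2.py
```

```text
(array([ 565.22, -128.6 ,  489.31]), np.float64(0.8635183002640477)) (array([ 587.72, -132.32,  488.81]), np.float64(2.574803192853887))
[723.26  47.87  -0.16] [ 1.   -1.08 -0.05  0.77 -0.8  -0.54 -0.55 -0.4  -0.14  0.54 -0.25 -1.11]
[723.26  47.87  -0.16] [ 1.   -1.08 -0.05  0.77 -0.8  -0.54 -0.55 -0.4  -0.14  0.54 -0.25 -1.11]
tip [ 542.26 -171.97  250.69] 0.5649986711551309 [-143.82 -245.78  250.69    1.  ]
tip plane [-140.   -248.26  254.2     1.  ]
tip plane [-137.   -249.95  256.85    1.  ]
shield top right corner [-134.   -162.87  230.42    1.  ]
lip (223, 221) 104 [-174.71  117.55  104.      1.  ]
lip (223, 221) 115 [-176.49  115.39  115.      1.  ]
lip (223, 221) 125 [-178.11  113.42  125.      1.  ]
lip (309, 241.8) 104 [-176.22 -118.86  104.      1.  ]
lip (309, 241.8) 115 [-177.99 -118.53  115.      1.  ]
lip (309, 241.8) 125 [-179.59 -118.24  125.      1.  ]
lip front world if z=115 [524.52 -41.73 115.     1.  ] [309.22 243.41]
lip front world if z=115 [543.56  76.75 115.     1.  ] [264.7  232.93]
lip front world if z=115 [562.61 195.23 115.     1.  ] [220.77 222.59]
```

View pics/t5.png

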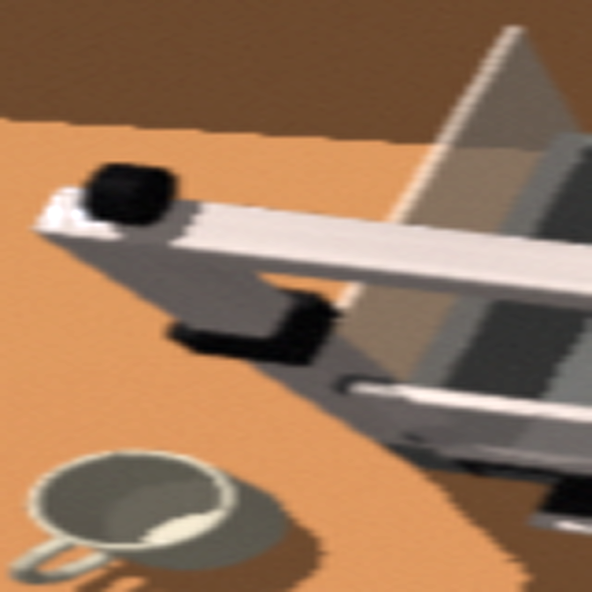

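The tips sit in front of the shield at z≈250, and the fixture is at (723, 48) with yaw -0.16. The lip's front middle is near (543, 77). I'll bring the hand in closed and horizontal from the left front, starting by pitching the tool up.

```bash
python3 -m jog '[[[-0.075,0,0,0,-1,0],[-0.075,0,0.01,0,-1,0],[-0.07,0,0.02,0,-1,0],[-0.07,0,0.03,0,-1,0],[-0.07,0,0.03,0,-1,0],[-0.065,0,0.035,0,-1,0]]]' 0
python3 - <<'E'
from h import *
o=robot.get_obs();print(o['t'],o['joint_positions'],o['tcp_pos'],o['tcp_rot'],o['force'])
cv2.imwrite("pics/t6.png",robot.read_camera("top"))
x=np.load("F.npy");print(x)
# shield top edge z
F=fx(x);Fi=np.linalg.inv(F)
for p in((337.6,137.8),(243.8,182.7)):
    P=onplane("scene",p,F,-134);print("shield top",Fi@np.r_[P,1])
E
```

```text
t: 0.85
tcp_pos: [269.9, 570.7, 225.1]
tcp_rot: [0.39, 2.59, -0.105]
force: [0.1, -0.1, -0.4]
gripper_width: 0.3
0.85 [-1.64  0.49  0.2   1.64  0.46  1.17 -0.4 ] [269.94 570.7  225.06] [ 0.39  2.59 -0.11] [ 0.13 -0.06 -0.43]
[723.26  47.87  -0.16]
shield top [-134.    168.63  268.51    1.  ]
shield top [-134.   -150.94  269.2     1.  ]
```

```bash
python3 -m jog '[[[-0.06,0,0.04,0,-1,0],[-0.06,0,0.05,0,-1,0],[-0.05,0,0.055,0,-1,0],[-0.045,0,0.06,0,-1,0],[-0.04,0,0.06,0,-1,0],[-0.03,0,0.065,0,-1,0],[-0.03,0,0.07,0,-1,0],[-0.02,0,0.07,0,-1,0],[-0.01,0,0.07,0,-1,0],[0,0,0.07,0,-1,0]]]'
cat > s.py <<'E'
from h import *
from scipy.spatial.transform import Rotation as R
import sys
o=robot.get_obs();print(o['t'],o['joint_positions'],o['tcp_pos'],o['force'],o['ft_torque'])
r=R.from_rotvec(o['tcp_rot']).as_matrix();print(r)
F=fx(np.load("F.npy"));Fi=np.linalg.inv(F);print("in fixture",(Fi@np.r_[o['tcp_pos'],1])[:3],"zdir",Fi[:3,:3]@r[:,2])
if len(sys.argv)>1:
    g=np.array(eval(sys.argv[1]),float);g=(F@np.r_[g,1])[:3];d=r.T@(g-o['tcp_pos'])
    print("to goal, shares",d/200)
    zt=fx([0,0,np.radians(float(sys.argv[2]))])[:3,0]; xt=np.array([0,0,-1.]);Rt=np.c_[xt,np.cross(zt,xt),zt]
    print("turn shares",np.degrees(R.from_matrix(r.T@Rt).as_rotvec())/5)
E
python3 s.py "[-260,20,80]" -39
```

```text
t: 2.15
tcp_pos: [408.2, 528.2, 203.5]
tcp_rot: [0.26, 1.73, -0.219]
force: [-0.3, -0.6, 0.3]
gripper_width: -0.3
2.15 [-1.86  0.92  0.48  1.79  1.03  1.25 -0.96] [408.19 528.24 203.54] [-0.28 -0.59  0.29] [0.29 1.01 0.03]
[[-0.17  0.29  0.94]
 [ 0.05  0.96 -0.29]
 [-0.98 -0.   -0.17]]
in fixture [-387.3   424.28  203.54] zdir [ 0.98 -0.14 -0.17]
to goal, shares [ 0.45 -1.91  1.  ]
turn shares [ 4.36 -1.96  0.38]
```

```bash
python3 -m jog '[[[0,-0.1,0.02,0.5,-0.2,0.04],[0,-0.15,0.04,0.5,-0.2,0.04],[0,-0.15,0.05,0.5,-0.2,0.04],[0,-0.15,0.05,0.5,-0.2,0.04],[0,-0.15,0.05,0.5,-0.2,0.04],[0,-0.15,0.05,0.5,-0.2,0.04],[0,-0.15,0.05,0.5,-0.2,0.04],[0,-0.15,0.05,0.4,-0.2,0.04],[0,-0.15,0.05,0.4,-0.2,0.04],[0,-0.1,0.04,0.2,-0.2,0.04]]]'; python3 s.py "[-242,67,84]" -39
```

```text
t: 3.4
tcp_pos: [353.4, 238.7, 198.4]
tcp_rot: [0.543, 1.5, -0.546]
force: [0.3, 0.6, -0.6]
gripper_width: 0.1
3.4 [-1.89  0.98  0.49  2.18  0.8   1.3  -1.26] [353.42 238.75 198.4 ] [ 0.34  0.64 -0.62] [ 0.64  0.82 -0.02]
[[ 0.    0.64  0.77]
 [-0.    0.77 -0.64]
 [-1.   -0.    0.  ]]
in fixture [-395.44  129.77  198.4 ] zdir [ 0.86 -0.51  0.  ]
to goal, shares [0.57 0.12 0.82]
turn shares [-0.17  0.02  0.02]
```

```bash
python3 -m jog '[[[0.05,0.02,0.1,0,0,0],[0.08,0.02,0.12,0,0,0],[0.08,0.02,0.12,0,0,0],[0.08,0.02,0.12,0,0,0],[0.05,0.02,0.08,0,0,0]]]'; python3 s.py "[-242,67,84]" -39
python3 - <<'E'
from h import *
for n in C: cv2.imwrite(f"pics/{n}7.png",robot.read_camera(n))
E
```

```text
t: 4.03
tcp_pos: [450.7, 185.8, 130.0]
tcp_rot: [0.541, 1.5, -0.545]
force: [-0.4, 0.1, -0.0]
gripper_width: 0.0
4.025 [-1.71  1.16  0.54  2.21  0.98  1.08 -1.43] [450.66 185.77 130.04] [-0.39  0.11 -0.04] [ 0.66  0.86 -0.01]
[[ 0.    0.64  0.77]
 [-0.    0.77 -0.64]
 [-1.   -0.    0.  ]]
in fixture [-291.03   92.89  130.04] zdir [ 0.86 -0.51  0.  ]
to goal, shares [0.23 0.01 0.28]
turn shares [-0.15  0.03  0.02]
```

View pics/top7.png

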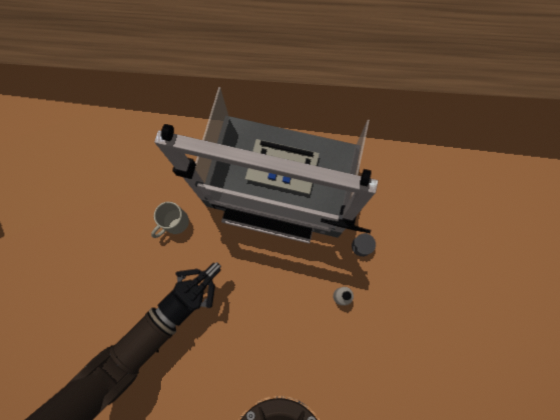

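View pics/scene7.png

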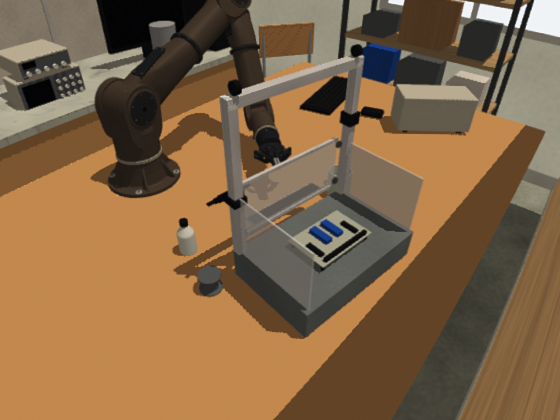

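The hand is level, at (205,280) in the top view, and clear of the mug and bottle. Its knuckles are wide, so I'll turn it squarer to the lip while lowering.

```bash
python3 -m jog '[[[0.04,-0.01,0.03,-0.5,0,0],[0.05,-0.01,0.03,-0.5,0,0],[0.05,-0.01,0.03,-0.5,0,0],[0.05,-0.01,0.03,-0.5,0,0],[0.03,-0.01,0.02,-0.5,0,0],[0.01,-0.01,0.01,-0.5,0,0],[0,0,0,0,0,0]]]'; python3 s.py "[-157,20,82]" -24
```

```text
t: 5.0
tcp_pos: [467.8, 159.7, 85.0]
tcp_rot: [0.333, 1.542, -0.34]
force: [0.7, 0.4, 0.4]
gripper_width: 0.2
5.0 [-1.77  1.38  0.53  2.41  1.37  0.87 -1.98] [467.76 159.67  85.04] [0.75 0.35 0.35] [0.45 0.96 0.02]
[[ 0.    0.42  0.91]
 [-0.    0.91 -0.42]
 [-1.   -0.    0.  ]]
in fixture [-270.     69.83   85.04] zdir [ 0.96 -0.27  0.  ]
to goal, shares [ 0.02 -0.09  0.61]
turn shares [-0.12  0.04  0.04]
```

```bash
python3 -m jog '[[[0.005,-0.02,0.1,0,0,0],[0.005,-0.02,0.13,0,0,0],[0.005,-0.02,0.13,0,0,0],[0.005,-0.02,0.13,0,0,0],[0,-0.01,0.1,0,0,0],[0,0,0,0,0,0]]]'; python3 s.py "[-155,20,82]" -24
python3 - <<'E'
from h import *
b=robot.read_camera("top");a=robot.read_camera("scene")
cv2.imwrite("pics/t8.png",cv2.resize(b[150:300,150:390],None,fx=3.3,fy=3.3));cv2.imwrite("pics/s8.png",cv2.resize(a[100:260,190:430],None,fx=3.3,fy=3.3))
E
```

```text
t: 5.75
tcp_pos: [568.8, 93.4, 81.8]
tcp_rot: [0.337, 1.54, -0.34]
force: [-0.0, 0.4, 0.2]
gripper_width: 0.2
5.75 [-1.52  1.47  0.65  2.41  1.77  0.89 -2.25] [568.83  93.42  81.79] [-0.03  0.42  0.25] [ 0.4   0.97 -0.04]
[[ 0.    0.42  0.91]
 [-0.    0.91 -0.42]
 [-1.   -0.    0.  ]]
in fixture [-159.7    20.47   81.79] zdir [ 0.96 -0.27  0.  ]
to goal, shares [-0.    0.    0.02]
turn shares [-0.15  0.05  0.01]
```

View pics/t8.png

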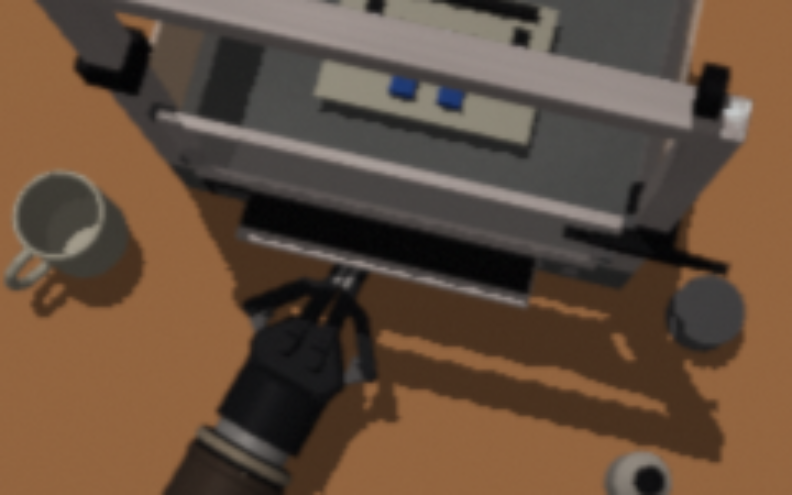

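View pics/s8.png

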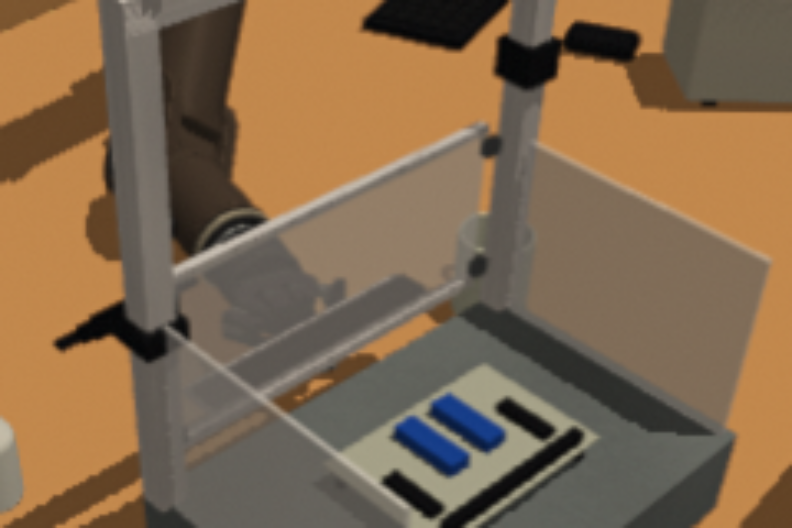

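The fingertips are under the lip at about (350,275) in the crop, with no contact yet. Next I'll rise slowly to find contact.

```bash
for i in 1 2 ; do :; done; python3 -m jog '[[[-0.015,0,0.01,0,0,0],[-0.015,0,0.01,0,0,0],[-0.01,0,0,0,0,0],[-0.01,0,0,0,0,0]]]'; python3 -m jog '[[[-0.01,0,0,0,0,0],[-0.01,0,0,0,0,0]]]';python3 -m jog '[[[-0.01,0,0,0,0,0],[-0.01,0,0,0,0,0]]]'
```

```text
t: 6.35
tcp_pos: [571.5, 92.2, 91.2]
tcp_rot: [0.335, 1.542, -0.34]
force: [-0.4, -0.5, 0.1]
gripper_width: -0.1
t: 6.6
tcp_pos: [571.6, 92.1, 95.2]
tcp_rot: [0.335, 1.542, -0.34]
force: [0.2, 0.2, 0.2]
gripper_width: -0.2
t: 6.85
tcp_pos: [571.6, 92.0, 99.2]
tcp_rot: [0.335, 1.542, -0.34]
force: [-0.2, 0.5, -0.3]
gripper_width: -0.1
```

```bash
for i in 1; do python3 -m jog '[[[-0.01,0,0,0,0,0]]]'; done; python3 -m jog '[[[-0.01,0,0,0,0,0]]]'; python3 -m jog '[[[-0.01,0,0,0,0,0]]]';python3 -m jog '[[[-0.01,0,0,0,0,0]]]';python3 -m jog '[[[-0.01,0,0,0,0,0]]]'
```

```text
t: 6.98
tcp_pos: [571.6, 92.0, 101.2]
tcp_rot: [0.335, 1.542, -0.34]
force: [0.1, -0.3, -0.1]
gripper_width: -0.3
t: 7.1
tcp_pos: [571.6, 92.1, 102.4]
tcp_rot: [0.335, 1.544, -0.34]
force: [1.6, -1.2, -3.6]
gripper_width: 0.0
t: 7.22
tcp_pos: [571.6, 92.1, 104.5]
tcp_rot: [0.335, 1.544, -0.34]
force: [1.3, -1.8, -3.1]
gripper_width: 0.1
t: 7.35
tcp_pos: [571.6, 92.1, 106.8]
tcp_rot: [0.335, 1.543, -0.34]
force: [1.7, -1.5, -3.5]
gripper_width: -0.0
t: 7.48
tcp_pos: [571.6, 92.1, 109.0]
tcp_rot: [0.335, 1.543, -0.34]
force: [1.0, -1.6, -3.4]
gripper_width: -0.1
```

```bash
python3 -m jog '[[[-0.02,0,0,0,0,0],[-0.03,0,0,0,0,0],[-0.03,0,0,0,0,0],[-0.03,0,0,0,0,0],[-0.03,0,0,0,0,0],[-0.03,0,0,0,0,0],[-0.03,0,0,0,0,0],[-0.03,0,0,0,0,0],[-0.02,0,0,0,0,0],[-0.01,0,0,0,0,0]]]'; python3 -m jog '[[[-0.02,0,0,0,0,0],[-0.03,0,0,0,0,0],[-0.03,0,0,0,0,0],[-0.03,0,0,0,0,0],[-0.03,0,0,0,0,0],[-0.03,0,0,0,0,0],[-0.03,0,0,0,0,0],[-0.03,0,0,0,0,0],[-0.02,0,0,0,0,0],[-0.01,0,0,0,0,0]]]';  python3 s.py "[-155,20,235]" -24
python3 - <<'E'
from h import *
b=robot.read_camera("top");a=robot.read_camera("scene")
cv2.imwrite("pics/top9.png",b);cv2.imwrite("pics/scene9.png",a)
cv2.imwrite("pics/t9.png",cv2.resize(b[150:300,150:390],None,fx=3.3,fy=3.3,interpolation=2));cv2.imwrite("pics/s9.png",cv2.resize(a[90:250,190:390],None,fx=3.7,fy=3.7,interpolation=2))
E
```

```text
t: 8.72
tcp_pos: [571.5, 92.2, 161.4]
tcp_rot: [0.335, 1.542, -0.34]
force: [1.8, -1.3, -3.8]
gripper_width: -0.0
t: 9.98
tcp_pos: [571.4, 92.4, 213.4]
tcp_rot: [0.336, 1.542, -0.34]
force: [1.9, -2.1, -3.3]
gripper_width: -0.2
9.975 [-1.55  1.18  0.85  2.53  1.93  0.87 -2.1 ] [571.41  92.37 213.35] [ 1.89 -2.06 -3.31] [ 0.84  1.74 -0.31]
[[ 0.    0.42  0.91]
 [-0.    0.91 -0.42]
 [-1.   -0.    0.  ]]
in fixture [-156.98   19.84  213.35] zdir [ 0.96 -0.27  0.  ]
to goal, shares [-0.11  0.    0.01]
turn shares [-0.14  0.03  0.03]
```

View pics/t9.png

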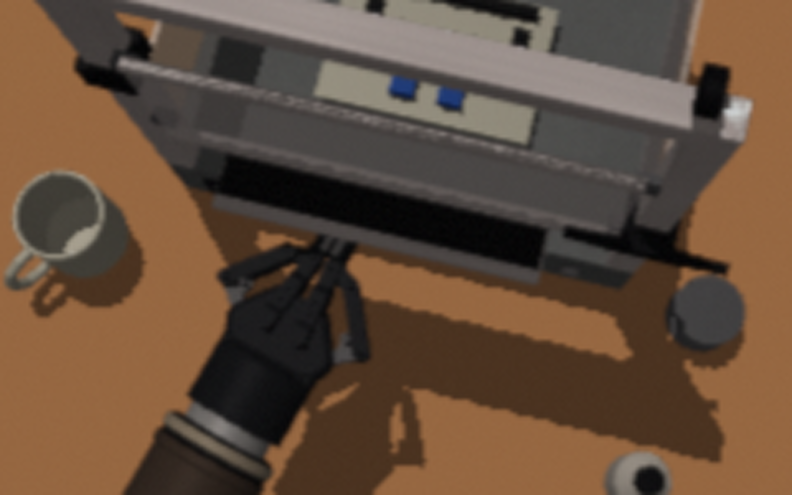

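View pics/s9.png

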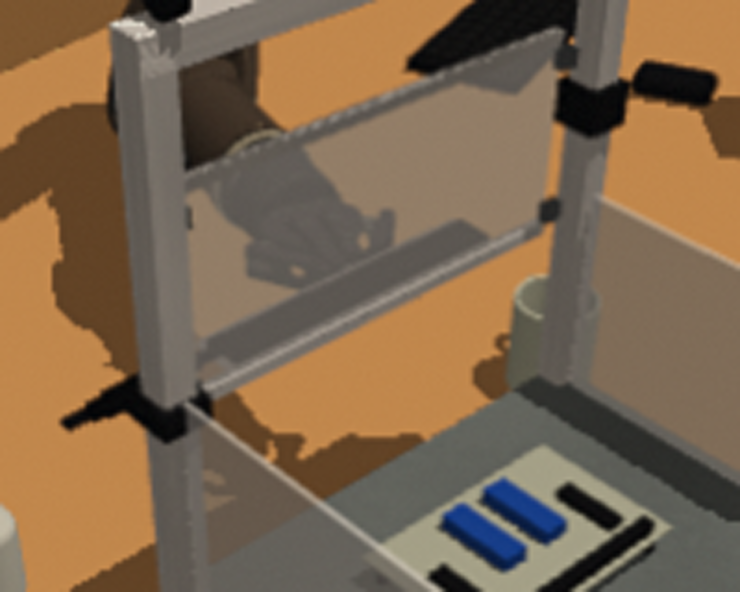

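Run:
```python
from h import *
F=fx(np.load("F.npy"));Fi=np.linalg.inv(F)
for n,s,t in(("strip BL",(321.6,154.3),(218.2,197)),("strip FL",(314.9,149.5),(215.2,209))):
    m,e=tri(("scene",s),("top",t));print(n,Fi@np.r_[m,1],e)
for p,x in (((321.6,154.3),-142),((314.9,149.5),-172),((341.4,99.5),-134),((241.4,138.6),-134),((245.6,194.5),-134)):
    print(p,Fi@np.r_[onplane("scene",p,F,x),1])
for h in(228,236): 
  for l in((-142,118,h+8),(-172,118,h+8),(-182,120,h),(-182,-120,h)): print(h,l,proj("scene",(F@np.r_[l,1])[:3]),proj("top",(F@np.r_[l,1])[:3]))
b=cv2.imread("pics/top9.png");a=cv2.imread("pics/scene9.png")
cv2.imwrite("pics/t10.png",cv2.convertScaleAbs(cv2.resize(b[185:245,200:330],None,fx=6,fy=6,interpolation=2),alpha=1.7))
cv2.imwrite("pics/s10.png",cv2.resize(a[140:220,200:330],None,fx=6,fy=6,interpolation=2))
```

```text
strip BL [-142.16  118.53  233.08    1.  ] 0.7236770307617784
strip FL [-170.89  119.15  234.27    1.  ] 3.825712973990041
(321.6, 154.3) [-142.    117.81  233.32    1.  ]
(314.9, 149.5) [-172.    123.11  232.83    1.  ]
(341.4, 99.5) [-134.    167.3   378.44    1.  ]
(241.4, 138.6) [-134.   -150.76  381.32    1.  ]
(245.6, 194.5) [-134.   -147.73  234.4     1.  ]
228 (-142, 118, 236) [321.72 153.41] [218.33 196.79]
228 (-172, 118, 236) [313.67 149.12] [214.92 208.74]
228 (-182, 120, 228) [311.39 150.  ] [213.54 213.31]
228 (-182, -120, 228) [242.41 183.21] [312.31 236.45]
236 (-142, 118, 244) [321.94 150.83] [217.79 195.91]
236 (-172, 118, 244) [313.85 146.55] [214.36 207.96]
236 (-182, 120, 236) [311.56 147.47] [212.96 212.57]
236 (-182, -120, 236) [242.25 180.5 ] [312.55 235.89]
```

View pics/t10.png

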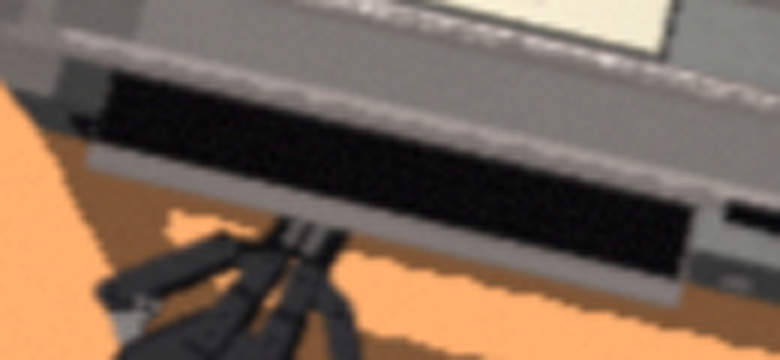

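View pics/s10.png

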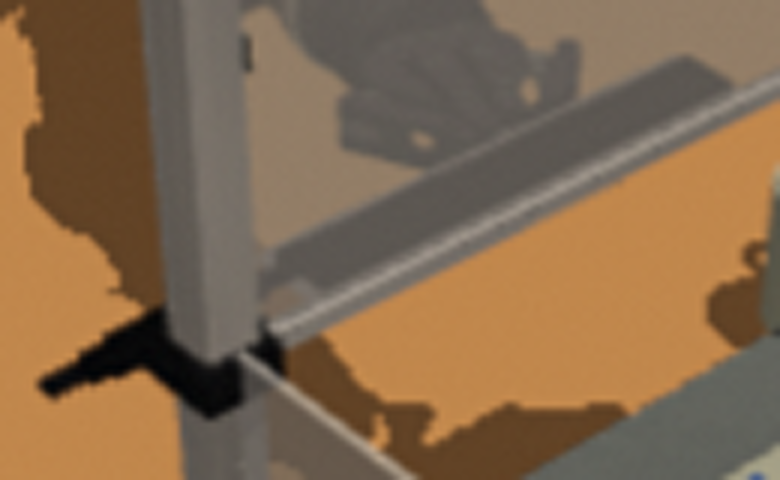

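```bash
python3 -m jog '[[[-0.02,0,0,0,0,0],[-0.02,0,0,0,0,0],[-0.01,0,0,0,0,0]]]'; python3 s.py "[-157,20,236.5]" -24
```

```text
t: 10.45
tcp_pos: [571.4, 92.5, 223.3]
tcp_rot: [0.335, 1.542, -0.34]
force: [0.2, -1.1, -3.8]
gripper_width: 0.2
10.45 [-1.56  1.16  0.87  2.53  1.94  0.87 -2.08] [571.43  92.53 223.3 ] [ 0.24 -1.08 -3.79] [ 0.79  1.68 -0.2 ]
[[ 0.    0.42  0.91]
 [-0.    0.91 -0.42]
 [-1.   -0.    0.  ]]
in fixture [-156.99   20.    223.3 ] zdir [ 0.96 -0.27  0.  ]
to goal, shares [-0.07 -0.    0.  ]
turn shares [-0.13  0.03  0.03]
```

```bash
python3 -m jog '[[[-0.02,0,0,0,0,0],[-0.015,0,0,0,0,0],[-0.015,0,0,0,0,0],[-0.01,0,0,0,0,0],[0,0,0,0,0,0],[0,0,0,0,0,0],[0,0,0,0,0,0]]]'; python3 s.py "[-157,20,236.5]" -24
python3 - <<'E'
from h import *
b=robot.read_camera("top");a=robot.read_camera("scene")
cv2.imwrite("pics/t11.png",cv2.convertScaleAbs(cv2.resize(b[185:245,200:330],None,fx=6,fy=6,interpolation=2),alpha=1.7))
cv2.imwrite("pics/s11.png",cv2.resize(a[130:220,200:330],None,fx=6,fy=6,interpolation=2))
E
```

```text
t: 11.32
tcp_pos: [571.5, 92.5, 235.4]
tcp_rot: [0.335, 1.541, -0.34]
force: [0.3, 0.5, 0.4]
gripper_width: -0.1
11.325 [-1.56  1.13  0.9   2.53  1.95  0.87 -2.05] [571.51  92.55 235.44] [0.31 0.52 0.38] [ 0.47  0.99 -0.08]
[[ 0.    0.42  0.91]
 [-0.    0.91 -0.42]
 [-1.   -0.    0.  ]]
in fixture [-156.91   20.03  235.44] zdir [ 0.96 -0.27  0.  ]
to goal, shares [-0.01 -0.   -0.  ]
turn shares [-0.13  0.04  0.03]
```

View pics/t11.png

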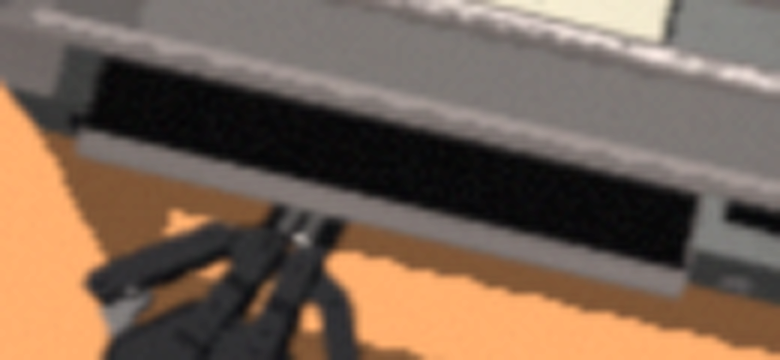

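View pics/s11.png

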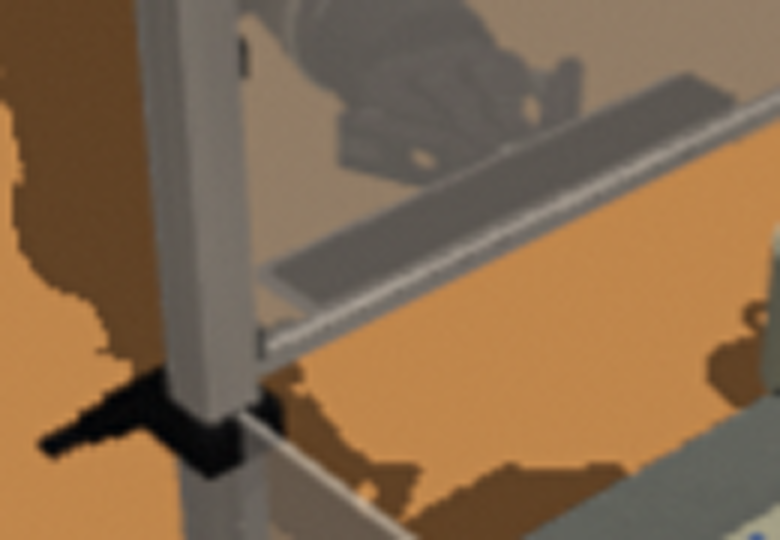

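```bash
cat > q.py <<'E'
from h import *
F=fx(np.load("F.npy"));Fi=np.linalg.inv(F)
for n,s,t,l in(("BL",(322.7,146.7),(217.5,195),(-142,118)),("FL",(314.5,142),(215,206.7),(-172,118)),("FR",(245.8,175),(313.8,229.7),(-172,-118)),("BR",(253,181.3),(316.3,217.5),(-142,-118))):
    m,e=tri(("scene",s),("top",t));print(n,Fi@np.r_[m,1],e,"plane",(Fi@np.r_[onplane("scene",s,F,l[0]),1])[2])
for s,t in (((207.3,204.3),(370.3,231.3)),((206.7,204.6),(370.6,231.2))):
    m,e=tri(("scene",s),("top",t));print("tip",Fi@np.r_[m,1],e)
E
python3 q.py
```

```text
BL [-141.88  117.55  256.41    1.  ] 2.7507269365192673 plane 256.0025228857513
FL [-170.55  115.31  259.13    1.  ] 3.3906535443975088 plane 257.55477596162893
FR [-170.57 -118.19  256.82    1.  ] 1.9186408980111864 plane 255.24944756274306
BR [-141.52 -118.65  254.21    1.  ] 0.13948731245359122 plane 253.8153576790778
tip [-143.62 -245.38  250.82    1.  ] 0.3092809154735739
tip [-143.47 -246.46  250.7     1.  ] 0.6948538620149659
```

The lip reads 248–250 against 250.8 for the marker, so it is inside the band. I'll drop the hand straight down, then withdraw.

```bash
python3 -m jog '[[[0.02,0,0,0,0,0],[0.04,0,0,0,0,0],[0.04,0,0,0,0,0],[0.02,0,-0.02,0,0,0],[0,0,-0.06,0,0,0],[0,0,-0.1,0,0,0],[0,0,-0.1,0,0,0],[0,0,-0.1,0,0,0],[0,0,-0.08,0,0,0],[0,0,0,0,0,0]]]'; python3 -m jog '[[[0,0,0,0,0,0],[0,0,0,0,0,0],[0,0,0,0,0,0],[0,0,0,0,0,0]]]'; python3 s.py
python3 - <<'E'
from h import *
b=robot.read_camera("top");a=robot.read_camera("scene")
cv2.imwrite("pics/t12.png",cv2.convertScaleAbs(cv2.resize(b[150:310,150:380],None,fx=3.3,fy=3.3,interpolation=2),alpha=1.4))
cv2.imwrite("pics/s12.png",cv2.resize(a[130:220,200:330],None,fx=6,fy=6,interpolation=2))
E
```

```text
t: 12.68
tcp_pos: [487.0, 132.0, 210.7]
tcp_rot: [0.334, 1.543, -0.338]
force: [0.6, 0.3, 0.0]
gripper_width: 0.2
t: 13.18
tcp_pos: [488.0, 130.5, 210.9]
tcp_rot: [0.336, 1.542, -0.341]
force: [0.5, 0.1, -0.7]
gripper_width: -0.0
13.175 [-1.79  1.17  0.79  2.57  1.61  0.82 -1.93] [487.99 130.51 210.86] [ 0.52  0.1  -0.67] [0.47 0.9  0.1 ]
[[ 0.    0.42  0.91]
 [-0.    0.91 -0.42]
 [-1.   -0.    0.  ]]
in fixture [-245.4    44.25  210.86] zdir [ 0.96 -0.27  0.  ]
```

View pics/t12.png

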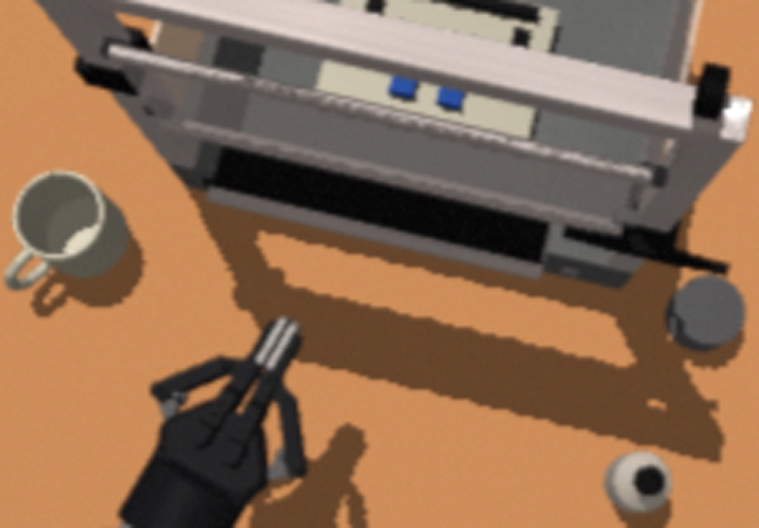

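View pics/s12.png

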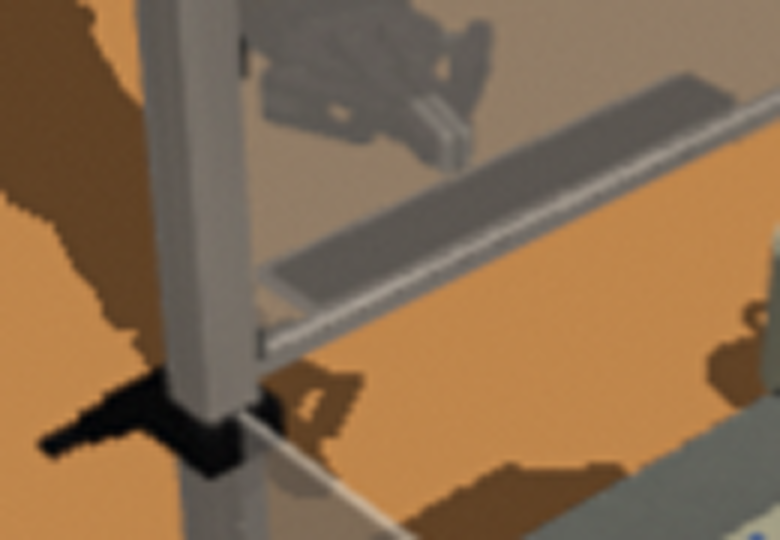

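The shield has not moved since release: the strip corners are at the same pixels, (736,100) and (318,308), and the hand is clear. Joint 4 is at its range end, so I'll ease off it sideways before handing in.

```bash
python3 -m jog '[[[0,0.04,0.02,0.3,0,0],[0,0.06,0.02,0.3,0,0],[0,0.06,0.01,0.3,0,0],[0,0.04,0,0.3,0,0],[0,0,0,0,0,0],[0,0,0,0,0,0],[0,0,0,0,0,0]]]'; python3 s.py; python3 -c "
from h import *
print(robot.get_obs()['joint_positions'][3],robot.get_obs()['dq'])
a=robot.read_camera('scene');cv2.imwrite('pics/s13.png',cv2.resize(a[130:220,200:330],None,fx=6,fy=6,interpolation=2))"
```

```text
t: 14.15
tcp_pos: [514.6, 161.4, 210.8]
tcp_rot: [0.417, 1.528, -0.423]
force: [-0.0, -0.3, 0.2]
gripper_width: -0.1
14.15 [-1.78  1.15  0.86  2.39  1.35  0.79 -1.57] [514.59 161.38 210.83] [-0.02 -0.28  0.2 ] [0.59 0.89 0.04]
[[ 0.    0.51  0.86]
 [-0.    0.86 -0.51]
 [-1.   -0.    0.  ]]
in fixture [-224.03   78.95  210.83] zdir [ 0.93 -0.37  0.  ]
2.387056100178297 [ 0.   -0.    0.   -0.01 -0.    0.    0.01]
```

View pics/s13.png

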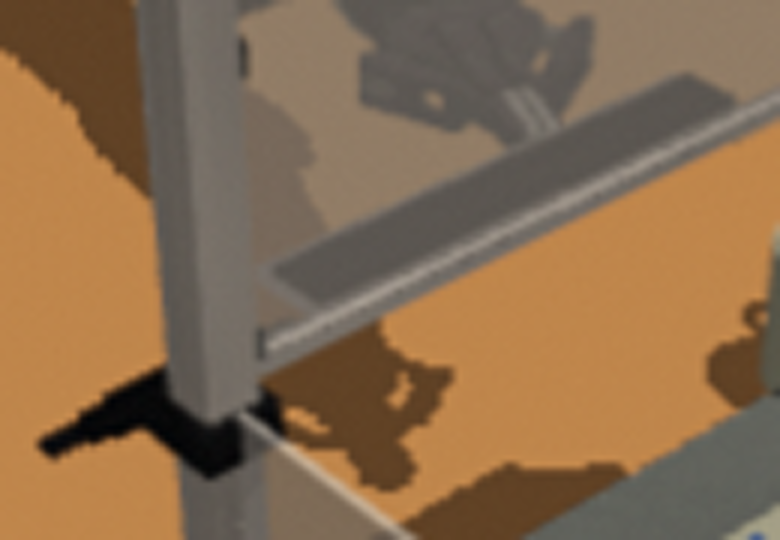

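The lip is unchanged, with the strip corner still at (736,100). The hand is 42 mm in front of it, below it, still and touching nothing.

```bash
python3 -c "
from plant import robot
print(robot.sign_off())"
```

```text
the job is handed in; nothing more can be done
None
```

I pushed the shield up from beneath with the closed fingertips held level, starting from contact at TCP z ≈ 102 mm. I then lowered the hand, withdrew it about 40 mm in front of the lip and handed the job in at about 14 s; no verdict was reported.

- **Height:** the lip measured 248 mm from the images and about 250 mm from the fingertip height. The marker measured 250.8 mm. The two lip readings differ by about 2 mm, and both are inside the 8 mm band.
- **After release:** the shield had not moved in the two pictures taken after I let go. The wrist force was close to zero.
- **Other objects:** the strip was not touched. The mug, bottle and spool looked unmoved in the last top view, judged by eye only.
- **Joint 4:** it came right to the end of its range (2.57) while I withdrew the hand. I moved it back to 2.39 before handing in and saw no sign that it went past the limit. I only had the reading to two decimals, so I can't rule it out.

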